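# Sweep the spools into the bench pen

### The job

Clear the work area by sweeping all three sewing spools along the bench into the low three-sided metal pen, with the closed fingertips: push gently, and do not grip, lift, tip or flick a spool. Finish with all three standing inside the pen, entirely behind its open mouth, and leave the other things on the bench where they are.

Things in the scene. Friction and masses are not known exactly. Their poses are not given: they have to be found in the camera images.
- pen: low pen of aluminium strip, screwed to the bench, on the right: three walls 28 mm high, 5 mm thick, no floor (the bench runs in). Outside 170 mm along x, 105 mm along y; open on its +y side, which faces world +y within 0.25 rad. Inner face of the back wall at y = -47.5 mm, of the side walls at x = +-80 mm. Two feet 6 mm high reach 20 mm behind it. Origin: centre of the outline, on the bench
- pen_mouth (a point): middle of the pen's open mouth, on the bench, 52.5 mm along y from the pen's origin; the mouth line runs along x, 160 mm wide
- wrap_reel: fixed yarn reel, the tall machine on a white slab at the left and back: it fills x > 0.52 m, y > 0.02 m (world) to over 0.4 m high. The arm starts on its left: draw the tool in to about 0.4 m from the base axis when swinging past
- spool_a: flanged sewing spool wound with thread, standing on its flange on the bench, a plain cylinder to the touch: 46 mm across, 42 mm high, 45 g, white flanges; slides freely when pushed low down. Origin: centre of its underside, z axis up its axis; its yaw means nothing
- spool_b: flanged sewing spool wound with thread, standing on its flange on the bench, a plain cylinder to the touch: 40 mm across, 50 mm high, 45 g, orange flanges; slides freely when pushed low down. Origin: centre of its underside, z axis up its axis; its yaw means nothing
- spool_c: flanged sewing spool wound with thread, standing on its flange on the bench, a plain cylinder to the touch: 46 mm across, 42 mm high, 45 g, white flanges, the same as spool_a; slides freely when pushed low down. Origin: centre of its underside, z axis up its axis; its yaw means nothing
- tally_counter: round hand tally counter with a finger ring, 68 x 42 (ring along its x) x 21 mm high, lying among the spools; a bystander, loose, to be left where it is. Origin: centre of its underside
- pick_glass: folding magnifier (black frame), 38 x 36 x 40 mm high; a bystander, loose, to be left where it is. Origin: centre of its underside
- snips: thread snips, 25 x 114 (along its y) x 9 mm; a bystander, loose, to be left where it is. Origin: centre of its underside
- stapler: stapler, 34 x 112 (along its y) x 34 mm high; a bystander, loose, to be left where it is. Origin: centre of its underside
- calculator: pocket calculator, 108 (x) x 66 x 13 mm; a bystander, loose, to be left where it is. Origin: centre of its underside

How it is judged:
By the outcome, as a careful person would: the job done as asked, in the order asked, and still so for the second after the job is handed in, with the robot touching nothing.
It also fails if it takes over 72 s, if anything falls off the work surface, if the arm or the gripper's body presses on something with over 40 N, if the wrist force passes 120 N, or if a joint passes its speed limit or range.

### The arm

A 6-joint arm with a two-finger parallel gripper is mounted at the origin on a cart in front of the work surface, level with it; the furniture and walls round the work are solid. World frame = base frame: x ahead of the robot, y to its left, z up, the work surface at z = 0. Lengths are in m, angles in degrees, forces in N, time in s.
With the tool pointing down it reaches from about 0.3 to 0.75 m from the base axis. Payload 8.5 kg.
Tool frame: the origin (TCP) lies midway between the tips of the shut fingers; the grasp point (between the pads) lies behind it (grasp_offset is the z of the grasp point in the tool frame, in m); z points along the fingers, y is the direction in which the jaws open and shut (so a half turn about z gives the same grasp; the last joint's range is limited). The gripper opens to 85 mm and grips with 20 to 120 N. Pads are 22 mm wide; open, the fingers measure 114 mm over their backs; the gripper's body (76 mm by 85 mm) begins 54 mm behind the grasp point. The pads swing forward as they close: fully open they stand 13 mm farther back than shut.
Start: joints at [56.247, 21.807, 74.336, -0, 83.858, -12.336], TCP at [0.201, 0.512, 0.231] pointing down, gripper open.
Joint ranges: [-178.18, 178.18], [-50.72, 133.34], [12.68, 142.11], [-81.47, 261.47], [9.98, 163.14], [-165.26, 165.26]. Speed limits (degrees/s): [136.94, 136.94, 180, 180, 180, 180].

### API

Orientations are given as a 3x3 rotation matrix whose columns are the frame's x, y, z axes.
In Python, from rig import * gives the robot as it stands.
- The arm moves only by the shell command python3 -m pendant 'ROWS' [FORCE]. ROWS is JSON, one flat list of numbers, 7 for each row, row after row: the finger opening in mm, from 0 to 85.4, then the shift along the tool's x, y, z in units of 50 mm (1.0 is 50 mm), then the turn, a rotation vector about the tool's x, y, z in units of 8 degrees (1.0 is 8 degrees). In form: [hand, dx, dy, dz, wx, wy, wz, hand, dx, dy, dz, wx, wy, wz, ...]. A call has 1 to 12 rows; each row shifts and turns the commanded pose from where the row before left it, along the tool's axes as they then stand; what a row does not reach is not made up. A row lasts 1/10 s, in which the tool goes at most 50 mm and 8.59 degrees, less where a joint would pass 70% of its speed; a pose out of reach is approached as far as the arm can. A call is refused whole if a number of a shift passes 1 or a number of a turn 1, either way. A call with a gripper value outside its range is refused whole. The fingers move at their own pace and stop on an object; FORCE is the grip in N (left out, the last holds). Time passes only in rows, so rows that do not move let the fingers close. It gives the time, the measured TCP pose, the force and the opening at its end, in the units of the state.
- observe(): the state, without advancing time (a new reading comes with each control period).
- get_image(name): name is "scene" or "top"; returns a dict with "frame" (480x640x3 uint8, red, green, blue), "depth" (480x640 float32, m along the optical axis (not along the pixel's ray), 0 where there is no reading), "K" (3x3 intrinsics, pixels), "k1" (the pictures are not rectified: a ray, as slopes to the right and down, at radius r is drawn at 1 + k1 r^2 times it, then the intrinsics apply), "rvec" (rotation vector, rad) and "tvec" (3), from world to camera coordinates, as OpenCV has them. Camera axes: x right, y down, z forward; pixel columns grow to the right and rows downward; lengths in m; the calibration is good to about 2 mm. A picture is of the moment at which its call begins.
- close_job(): hands the job in, once; it reports no verdict.
The state is a dict: "time_s": time; "q": joint angles; "qvel": joint speeds; "joint_efforts": joint torques, N m; "position": TCP position; "tool_rot": TCP orientation; "ft_force": force on the tool from outside, world axes, zero at the start; "wrist_torque": the same for the moment, N m; "grip_width": finger opening in m.
Only numpy, scipy, OpenCV 4.12 (cv2) and the standard library are available. Lean on these libraries where they do the work, as an engineer would, in place of code of your own. Each camera call takes 0.05 s, during which the arm holds its last target.

## Working session

There is one attempt and no reset: what is moved stays moved. The work goes in short steps, Python scripts to look and compute and a shell command to move; the robot and the scene stay as the last step left them, time stands still between calls to the robot, and variables do not carry over. Pictures are saved under pics/ and viewed, and the job is handed in when it is done.

```bash
mkdir -p pics; ls
python3 - <<'E'
from rig import *
import cv2
s=observe(); print({k:s[k] for k in ('time_s','position','tool_rot','ft_force','grip_width')})
for n in ('scene','top'):
    d=get_image(n); cv2.imwrite(f'pics/{n}0.png',d['frame'][:,:,::-1]); print(n,d['K'],d['k1'],d['rvec'],d['tvec'])
E
```

```text
pics
{'time_s': 0.0, 'position': array([0.20065458, 0.51175894, 0.23072582]), 'tool_rot': array([[-9.30951783e-01,  3.65141213e-01, -8.19417060e-04],
       [ 3.65141990e-01,  9.30951060e-01, -1.20450541e-03],
       [ 3.23022614e-04, -1.42054003e-03, -9.99998939e-01]]), 'ft_force': array([-0.70107615,  0.59000493,  0.76721142]), 'grip_width': 0.08513602296481597}
scene [[545.34509197   0.         321.21456831]
 [  0.         545.34509197 243.93179716]
 [  0.           0.           1.        ]] 0.01092932524905745 [ 0.27366554 -3.00233316  0.72358002] [0.5686882  0.12687289 1.38884099]
top [[464.67590524   0.         318.17524313]
 [  0.         464.67590524 241.13846873]
 [  0.           0.           1.        ]] 0.008285302152638525 [ 2.18786893 -2.17904574  0.10542798] [-0.00782096  0.59526453  0.95710182]
```

View pics/scene0.png

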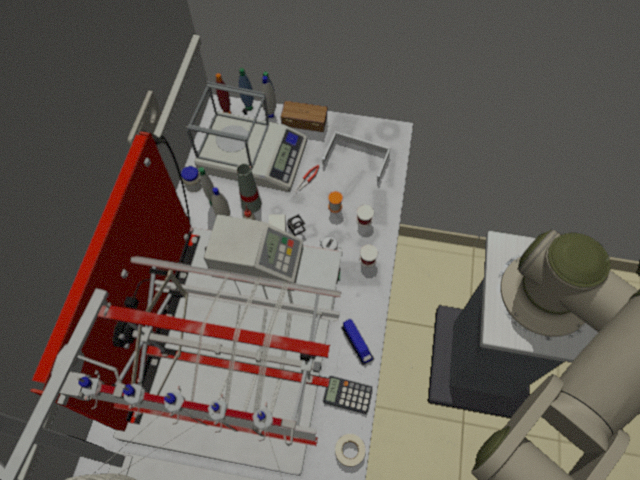

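View pics/top0.png

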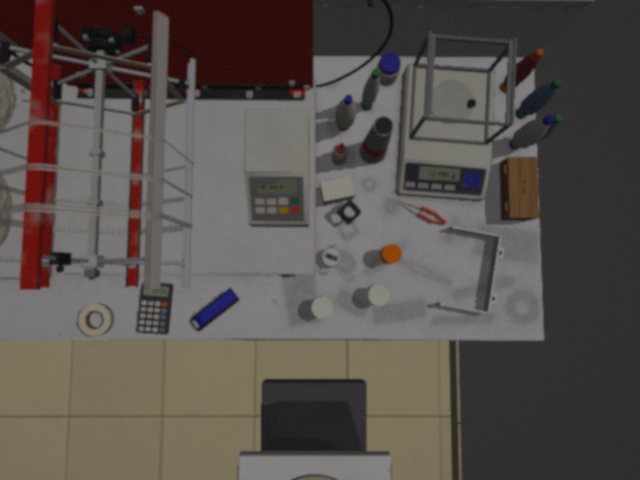

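The top view has image up = +x and left = +y. The white spools are at about (321,308) and (377,296), the orange one at (391,254). The tally counter is at (330,258) and the pick glass at (348,211). The snips are at (425,213), and the pen spans (430-500, 228-312) with its mouth facing left.

```bash
cat > h.py <<'E'
from rig import *
import cv2, numpy as np
def cast(d,uv,z):
    uv=np.array(uv,float).reshape(-1,2);K=d['K'];p=(uv-[K[0,2],K[1,2]])/[K[0,0],K[1,1]]
    q=p.copy()
    for _ in range(10): q=p/(1+d['k1']*(q**2).sum(1,keepdims=True))
    R=cv2.Rodrigues(np.array(d['rvec'],float))[0];t=np.array(d['tvec'],float).ravel()
    c=-R.T@t; r=np.c_[q,np.ones(len(q))]@R
    return c+r*((z-c[2])/r[:,2])[:,None]
def proj(d,P):
    dist=np.array([d['k1'],0,0,0,0.]);return cv2.projectPoints(np.array(P,float).reshape(-1,3),np.array(d['rvec'],float),np.array(d['tvec'],float),d['K'],dist)[0].reshape(-1,2)
E
python3 - <<'E'
from h import *
d=get_image('top'); f=d['frame']; 
c=f[180:330,290:530]; cv2.imwrite('pics/crop0.png',cv2.resize(c[:,:,::-1],(800,500),interpolation=cv2.INTER_CUBIC))
hsv=cv2.cvtColor(f,cv2.COLOR_RGB2HSV)
m=cv2.inRange(hsv,(5,130,100),(20,255,255)); m[:, :360]=0;m[:,420:]=0; m[:230]=0;m[280:]=0
n,l,st,ce=cv2.connectedComponentsWithStats(m)
print(st,ce)
# depth-based heights
K=d['K'];dep=d['depth'];
R=cv2.Rodrigues(np.array(d['rvec'],float))[0];t=np.array(d['tvec'],float).ravel()
v,u=np.mgrid[0:480,0:640]
p=np.dstack([(u-K[0,2])/K[0,0],(v-K[1,2])/K[1,1],np.ones(u.shape)])
P=(p*dep[...,None]-t)@R
np.save('P.npy',P)
h=P[...,2]
print('table',np.median(h[270:275,420:430]))
for lo,hi,box in ((.034,.06,(300,270,400,325)),(.034,.06,(370,235,410,275)),(.012,.03,(310,240,350,280)),(.015,.05,(330,195,370,230)),(.015,.04,(425,220,510,320))):
    x0,y0,x1,y1=box
    mm=np.zeros(h.shape,np.uint8); mm[y0:y1,x0:x1]=((h>lo)&(h<hi)&(dep>0))[y0:y1,x0:x1]
    n,l,st,ce=cv2.connectedComponentsWithStats(mm)
    for i in range(1,n):
        if st[i,4]>20: 
            pts=np.argwhere(l==i)[:,::-1]; Q=P[l==i]; zz=np.median(Q[:,2])
            print(box,st[i],ce[i].round(1),'z',zz.round(3),'ctr',cast(d,ce[i],zz).round(4), 'range',Q[:,:2].min(0).round(3),Q[:,:2].max(0).round(3))
E
```

```text
[[     0      0    640    480 306929]
 [   382    245     19     18    271]] [[319.43653744 239.48787179]
 [391.37638376 253.23616236]]
table -0.0003413466113910383
(300, 270, 400, 325) [300 270  16   5  77] [307.2 271.9] z 0.054 ctr [[0.5297 0.017  0.0535]] range [0.525 0.001] [0.534 0.032]
(300, 270, 400, 325) [368 284  23  23 392] [379.  294.9] z 0.042 ctr [[ 0.4832 -0.131   0.0422]] range [ 0.461 -0.154] [ 0.506 -0.108]
(300, 270, 400, 325) [312 297  22  22 391] [322.6 307.5] z 0.042 ctr [[ 0.4571 -0.0148  0.0423]] range [ 0.436 -0.036] [0.479 0.007]
(370, 235, 410, 275) [383 244  19  20 298] [392.1 253.4] z 0.05 ctr [[ 0.5685 -0.1575  0.0502]] range [ 0.549 -0.176] [ 0.588 -0.138]
(310, 240, 350, 280) [322 244  19  23 309] [331.3 256.6] z 0.02 ctr [[ 0.5628 -0.0333  0.0204]] range [ 0.543 -0.052] [ 0.59  -0.014]
(330, 195, 370, 230) [330 195  32  28 326] [345.9 206. ] z 0.041 ctr [[ 0.6682 -0.0631  0.0406]] range [ 0.634 -0.095] [ 0.691 -0.029]
(425, 220, 510, 320) [438 226  64  89 631] [482.4 270.3] z 0.027 ctr [[ 0.535  -0.3514  0.0269]] range [ 0.444 -0.393] [ 0.63 -0.26]
```

View pics/crop0.png

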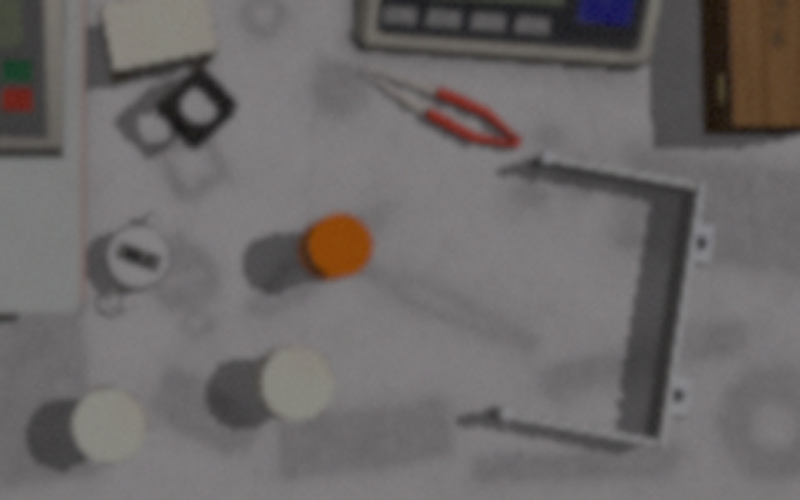

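Run:
```python
from h import *
d=get_image('top'); 
s=lambda a:(np.array(a)+.5)/(10/3)-.5+[290,180]
B=cast(d,s([[697,187],[662,440]]),.028); F=cast(d,s([[543,157],[500,172],[497,410],[460,420]]),.028)
print(B.round(4),np.linalg.norm(B[0]-B[1]))
ex=(B[0]-B[1])[:2]; ex/=np.linalg.norm(ex); 
# pen x,y axes: mouth +y ~ world +y, x ~ +x
ey=np.array([-ex[1],ex[0]]); 
mid=B[:,:2].mean(0); o=mid+ey*.0525
print('yaw',np.arctan2(ex[1],ex[0]),'o',o,'mouth',o+ey*.0525)
print(((F[:,:2]-o)@np.c_[ex,ey]).round(4), F.round(3))
dd=get_image('scene');f=dd['frame'];c=f[110:290,260:430];cv2.imwrite('pics/sc0.png',cv2.resize(c[:,:,::-1],(566,600),interpolation=cv2.INTER_CUBIC))
# overlay predictions on top
f=d['frame'].copy()
def pt(x,y,z): return np.r_[o+ex*x+ey*y,z]
P=[pt(x,y,.028) for x,y in ((-.085,.0525),(-.085,-.0525),(.085,-.0525),(.085,.0525))]
im=cv2.resize(f[180:330,290:530],(800,500),interpolation=cv2.INTER_CUBIC)
uv=((proj(d,P)-[290,180]+.5)*10/3-.5).astype(np.int32)
cv2.polylines(im,[uv],False,(255,0,0),1)
cv2.imwrite('pics/ov0.png',im[:,:,::-1])
```

```text
[[ 0.6083 -0.3878  0.028 ]
 [ 0.4489 -0.361   0.028 ]] 0.16155161901235993
yaw -0.1663140809719372 o [ 0.53728318 -0.32260996] mouth [ 0.54597447 -0.27083437]
[[ 0.0831  0.0469]
 [ 0.0689  0.0725]
 [-0.0798  0.0523]
 [-0.0899  0.0743]] [[ 0.627 -0.29   0.028]
 [ 0.617 -0.263  0.028]
 [ 0.467 -0.258  0.028]
 [ 0.461 -0.234  0.028]]
```

View pics/ov0.png

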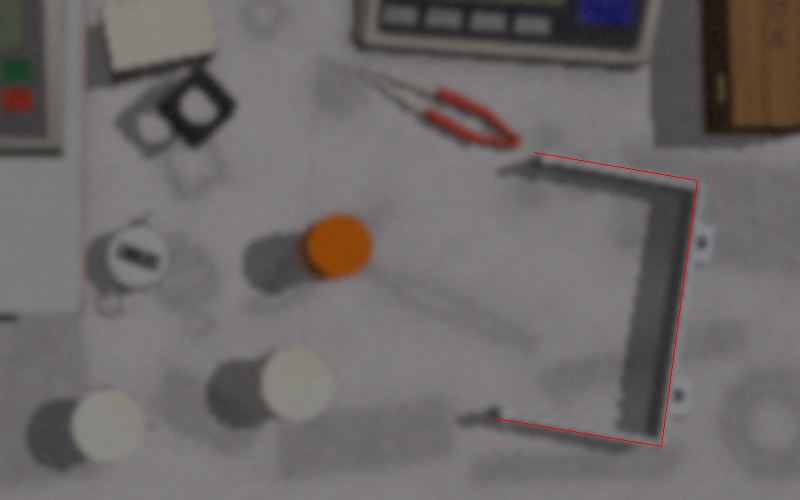

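View pics/sc0.png

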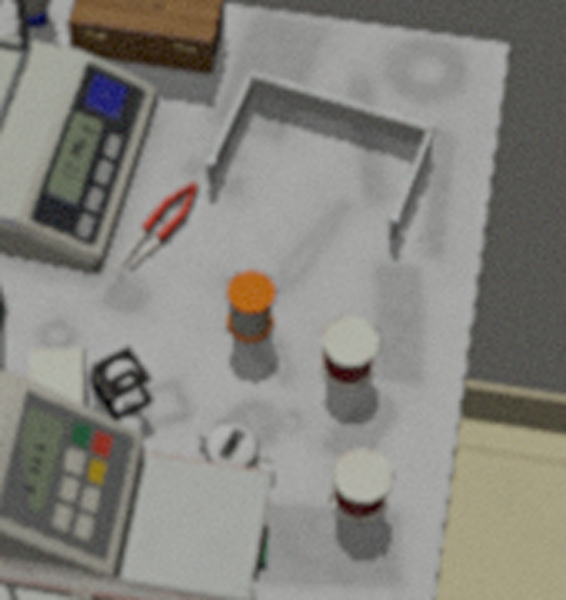

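The pen sits at about (0.537,-0.322) with a yaw of -0.166. The spools are upright, and their top heights of 42 and 50 mm match the sheet. Next I draw the tool in, swing past the reel and close the hand.

```bash
python3 -m pendant '[0,0,-1,0,0,0,0, 0,0,-1,0,0,0,0, 0,0,-1,0,0,0,0, 0,-0.77,-0.53,0,0,0,0, 0,-0.77,-0.53,0,0,0,0, 0,-0.77,-0.53,0,0,0,0, 0,-0.77,-0.53,0,0,0,0, 0,-0.77,-0.53,0,0,0,0, 0,-0.77,-0.53,0,0,0,0, 0,-0.77,-0.53,0,0,0,0, 0,0,0,0,0,0,0]'
cat >> h.py <<'E'
O=np.array([.5373,-.3226]);A=-.1663;EX=np.array([np.cos(A),np.sin(A)]);EY=np.array([-EX[1],EX[0]])
def topen(p): return (np.array(p)[...,:2]-O)@np.c_[EX,EY]
def toworld(p): return O+p[0]*EX+p[1]*EY
def delta(xy,z,yaw=None):
    s=observe();R=s['tool_rot'];p=s['position'];D=R.T@(np.r_[xy,z]-p)
    y0=np.degrees(np.arctan2(R[1,0],R[0,0]))
    print('pos',p.round(4),'yaw',y0.round(1),'delta units',(D/.05).round(2), 'turn wz units',None if yaw is None else round(-((yaw-y0+180)%360-180)/8,2),'F',s['ft_force'].round(1),'t',s['time_s'])
def spools(d):
    f=d['frame'];hsv=cv2.cvtColor(f,cv2.COLOR_RGB2HSV);out=[]
    for nm,lo,hi,z in (('b',(5,130,90),(20,255,255),.05),('w',(18,15,150),(50,90,255),.042)):
        m=cv2.inRange(hsv,lo,hi);m=cv2.morphologyEx(m,cv2.MORPH_OPEN,np.ones((3,3),np.uint8))
        for c in cv2.findContours(m,cv2.RETR_EXTERNAL,cv2.CHAIN_APPROX_NONE)[0]:
            a=cv2.contourArea(c)
            if a>100:
                (u,v),r=cv2.minEnclosingCircle(c);mm=cv2.moments(c);ce=(mm['m10']/a,mm['m01']/a)
                w=cast(d,ce,z)[0]
                if .38<w[0]<.7 and -.45<w[1]<.03: out.append((nm,w[:2]));print(nm,np.round(ce,1),'r',round(r,1),'world',w[:2].round(4),'pen',topen(w).round(4))
    return out
E
python3 - <<'E'
from h import *
for n in('top','scene'):
    d=get_image(n);print(n);spools(d);print(d['frame'][308,321],d['frame'][296,377])
delta([.4,-.12],.23,96)
E
```

```text
time_s: 1.35
position: [0.3319, 0.0973, 0.2314]
tool_rot: [[-0.928, 0.372, 0.001], [0.372, 0.928, -0.001], [-0.001, -0.001, -1.0]]
ft_force: [0.0, 0.2, 0.1]
grip_width: -0.0003
top
b [391.1 253.3] r 9.8 world [ 0.5687 -0.1554] pen [0.0033 0.17  ]
b [524.9 203.4] r 12.2 world [ 0.6741 -0.4354] pen [ 0.1536 -0.0886]
[133 133 126] [135 133 126]
scene
b [335.  197.6] r 6.6 world [ 0.5692 -0.1558] pen [0.0039 0.1698]
[155 156 150] [165 167 166]
pos [0.3293 0.1006 0.2312] yaw 158.4 delta units [-2.94 -3.58  0.02] turn wz units 7.8 F [ 0.4 -0.1 -0.1] t 1.45
```

```bash
python3 -m pendant '[0,-0.59,-0.72,0,0,0,0, 0,-0.59,-0.72,0,0,0,0, 0,-0.59,-0.72,0,0,0,0, 0,-0.59,-0.72,0,0,0,0, 0,-0.59,-0.72,0,0,0,0, 0,0,0,0,0,0,0.98, 0,0,0,0,0,0,0.98, 0,0,0,0,0,0,0.98, 0,0,0,0,0,0,0.98, 0,0,0,0,0,0,0.98, 0,0,0,0,0,0,0.98, 0,0,0,0,0,0,0.98]'
cat >> h.py <<'E'
def spd(d,lo=.034,hi=.06):
    K=d['K'];dep=d['depth'];R=cv2.Rodrigues(np.array(d['rvec'],float))[0];t=np.array(d['tvec'],float).ravel()
    v,u=np.mgrid[0:480,0:640];p=np.dstack([(u-K[0,2])/K[0,0],(v-K[1,2])/K[1,1],np.ones(u.shape)])
    P=(p*dep[...,None]-t)@R
    m=((P[...,2]>lo)&(P[...,2]<hi)&(P[...,0]>.41)&(P[...,0]<.64)&(P[...,1]<.019)&(P[...,1]>-.45)&(dep>0)).astype(np.uint8)
    n,l,st,ce=cv2.connectedComponentsWithStats(m)
    for i in range(1,n):
        if st[i,4]>100:
            Q=P[l==i];zz=np.median(Q[:,2]);w=cast(d,ce[i],zz)[0];print('depth',st[i,:].tolist(),'z',zz.round(3),'world',w.round(4),'pen',topen(w).round(4))
    return P
E
python3 - <<'E'
from h import *
d=get_image('top');spd(d)
d2=get_image('scene');cv2.imwrite('pics/s1.png',d2['frame'][80:400,200:640,::-1])
b=toworld((.0035,.168));
p=toworld((-.009,.213));print(p);delta(p,.2,96)
E
```

```text
time_s: 2.65
position: [0.4008, -0.1182, 0.2314]
tool_rot: [[-0.234, 0.972, -0.0], [0.972, 0.234, 0.0], [0.0, -0.0, -1.0]]
ft_force: [-0.5, 0.4, 0.3]
grip_width: 0.0001
depth [307, 219, 9, 56, 482] z 0.054 world [0.5806 0.0094 0.0539] pen [-0.0123  0.3346]
depth [383, 244, 19, 20, 298] z 0.05 world [ 0.5685 -0.1574  0.0502] pen [0.0035 0.1681]
depth [368, 284, 23, 23, 392] z 0.042 world [ 0.4832 -0.131   0.0422] pen [-0.0851  0.18  ]
depth [312, 297, 22, 22, 390] z 0.042 world [ 0.457  -0.0148  0.0422] pen [-0.1302  0.2903]
[ 0.56368302 -0.11104874]
pos [ 0.4008 -0.1184  0.2314] yaw 103.8 delta units [-0.63  3.2   0.63] turn wz units 0.97 F [-0.7  0.4  0.3] t 2.75
```

View pics/s1.png

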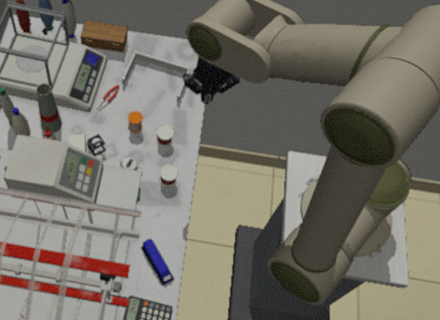

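```bash
python3 -m pendant '[0,0,0,0,0,0,0.97, 0,-0.05,0.81,0,0,0,0, 0,-0.05,0.81,0,0,0,0, 0,-0.05,0.81,0,0,0,0, 0,-0.05,0.81,0,0,0,0, 0,0,0,0.9,0,0,0, 0,0,0,0.9,0,0,0, 0,0,0,0.9,0,0,0, 0,0,0,0.8,0,0,0, 0,0,0,0.6,0,0,0, 0,0,0,0.28,0,0,0, 0,0,0,0,0,0,0]'
python3 - <<'E'
from h import *
d=get_image('top');spd(d)
d2=get_image('scene');cv2.imwrite('pics/s2.png',cv2.resize(d2['frame'][110:290,260:460,::-1],(666,600),interpolation=cv2.INTER_CUBIC))
s=observe();print(topen(s['position']))
p=toworld((.055,-.018+.02));delta(p,.012,96)
E
```

```text
time_s: 3.95
position: [0.562, -0.1116, 0.0104]
tool_rot: [[-0.108, 0.994, -0.004], [0.994, 0.108, 0.002], [0.002, -0.004, -1.0]]
ft_force: [0.1, -0.3, 0.8]
grip_width: 0.0
depth [307, 219, 9, 56, 483] z 0.054 world [0.5803 0.0094 0.054 ] pen [-0.0125  0.3345]
depth [312, 297, 18, 22, 281] z 0.042 world [ 0.4559 -0.0095  0.0423] pen [-0.1321  0.2954]
[-0.0090638   0.21146419]
pos [ 0.5634 -0.1126  0.0129] yaw 96.1 delta units [-4.38  0.1   0.02] turn wz units 0.02 F [0.6 0.4 0.8] t 4.05
```

View pics/s2.png

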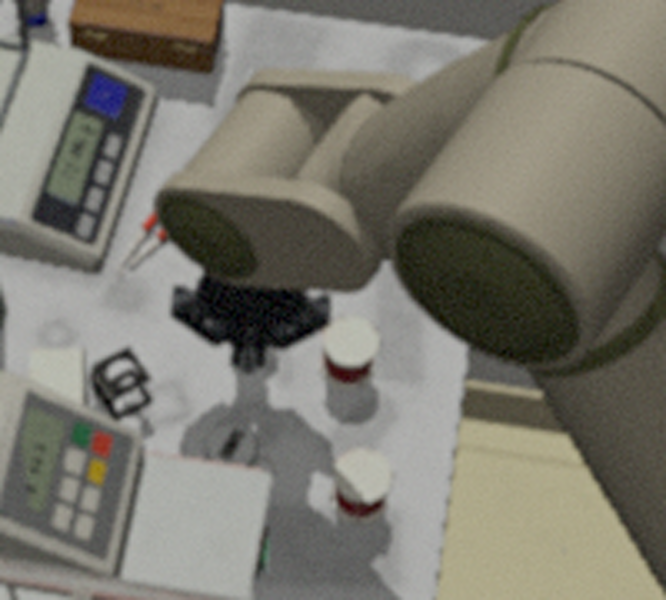

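```bash
python3 -m pendant '[0,-0.1,0,0,0,0,0, 0,-0.08,0,0,0,0,0, 0,-0.08,0,0,0,0,0, 0,-0.08,0,0,0,0,0, 0,-0.08,0,0,0,0,0, 0,-0.1,0,0,0,0,0, 0,-0.12,0,0,0,0,0, 0,-0.14,0,0,0,0,0, 0,-0.14,0,0,0,0,0, 0,-0.14,0,0,0,0,0, 0,-0.14,0,0,0,0,0, 0,-0.12,0,0,0,0,0]'
python3 - <<'E'
from h import *
d2=get_image('scene');cv2.imwrite('pics/s3.png',cv2.resize(d2['frame'][110:290,260:460,::-1],(666,600),interpolation=cv2.INTER_CUBIC))
d=get_image('top');cv2.imwrite('pics/t3.png',cv2.resize(d['frame'][180:330,290:530,::-1],(800,500),interpolation=cv2.INTER_CUBIC))
spools(d);spools(d2)
s=observe();print(topen(s['position']),s['ft_force'],s['position'])
E
```

```text
time_s: 5.25
position: [0.5699, -0.1797, 0.0123]
tool_rot: [[-0.103, 0.995, 0.0], [0.995, 0.103, -0.0], [-0.0, 0.0, -1.0]]
ft_force: [-0.7, 0.2, 0.6]
grip_width: -0.0002
w [336.3 126.2] r 15.7 world [ 0.6075 -0.4007] pen [ 0.0821 -0.0654]
w [410.9 131.1] r 26.5 world [ 0.3931 -0.4218] pen [-0.1258 -0.1217]
[0.00850995 0.14608969] [ 0.41620057 -0.64679635 -1.16680321] [ 0.56987544 -0.17993446  0.01226985]
```

View pics/s3.png

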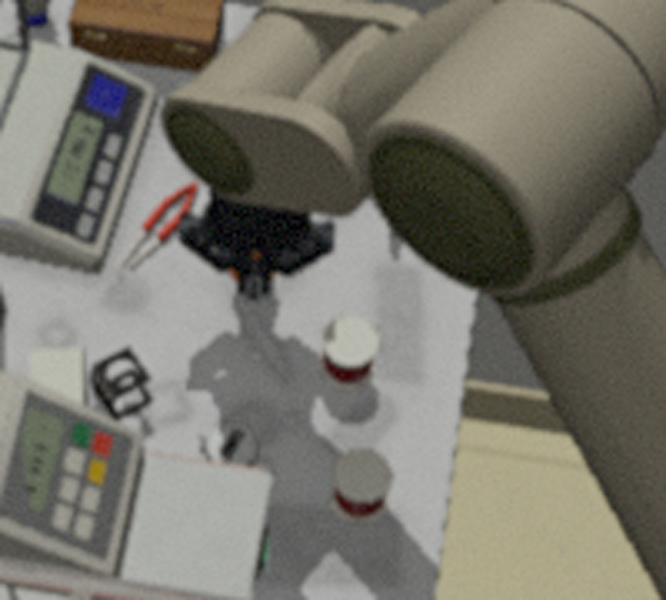

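View pics/t3.png

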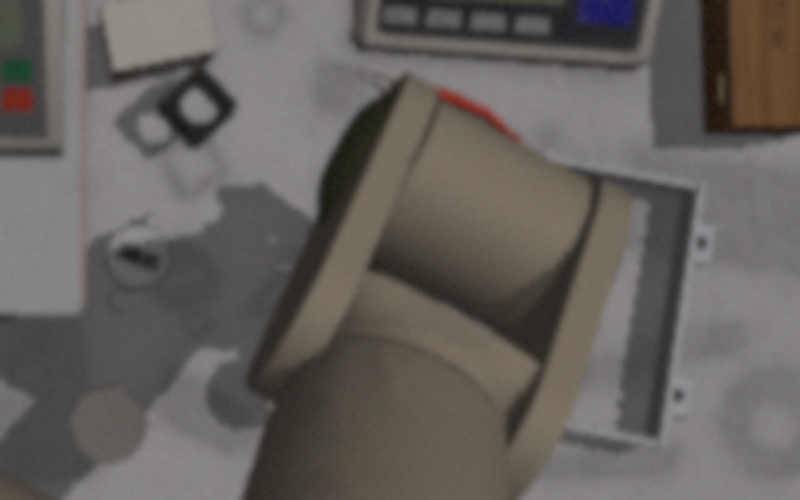

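```bash
python3 -m pendant '[0,-0.08,0,0,0,0,0, 0,-0.12,0,0,0,0,0, 0,-0.14,0,0,0,0,0, 0,-0.14,0,0,0,0,0, 0,-0.14,0,0,0,0,0, 0,-0.14,0,0,0,0,0, 0,-0.14,0,0,0,0,0, 0,-0.14,0,0,0,0,0, 0,-0.14,0,0,0,0,0, 0,-0.14,0,0,0,0,0, 0,-0.12,0,0,0,0,0, 0,-0.08,0,0,0,0,0]'
python3 - <<'E'
from h import *
d2=get_image('scene');cv2.imwrite('pics/s4.png',cv2.resize(d2['frame'][110:290,260:460,::-1],(666,600),interpolation=cv2.INTER_CUBIC))
s=observe();print(topen(s['position']),s['ft_force'],s['position'])
E
```

```text
time_s: 6.55
position: [0.5777, -0.2552, 0.0123]
tool_rot: [[-0.103, 0.995, 0.0], [0.995, 0.103, -0.0], [-0.0, 0.0, -1.0]]
ft_force: [0.5, 1.1, -0.3]
grip_width: -0.0001
[0.02882558 0.07275475] [-0.6219605  -1.72604539  0.09258518] [ 0.57777133 -0.2556206   0.01232086]
```

View pics/s4.png

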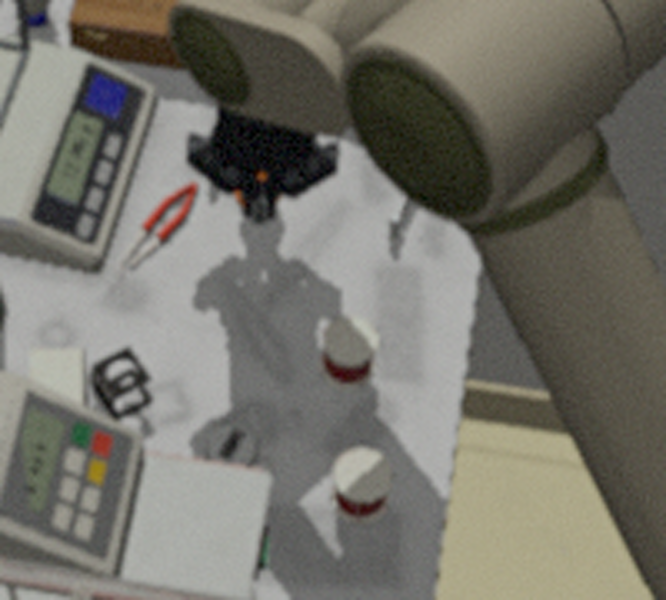

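```bash
python3 -m pendant '[0,-0.08,0,0,0,0,0, 0,-0.12,0,0,0,0,0, 0,-0.14,0,0,0,0,0, 0,-0.14,0,0,0,0,0, 0,-0.14,0,0,0,0,0, 0,-0.14,0,0,0,0,0, 0,-0.12,0,0,0,0,0, 0,-0.1,0,0,0,0,0, 0,-0.08,0,0,0,0,0, 0,-0.08,0,0,0,0,0, 0,-0.05,0,0,0,0,0, 0,-0.03,0,0,0,0,0]'
python3 -m pendant '[0,0.08,0,0,0,0,0, 0,0.3,0,0,0,0,0, 0,0.5,0,0,0,0,0, 0,0.5,0,-0.5,0,0,0, 0,0.5,0,-0.9,0,0,0, 0,0.5,0,-0.9,0,0,0, 0,0.9,0,-0.2,0,0,0, 0,0.9,0,0,0,0,0, 0,0.9,0,0,0,0,0, 0,0,0,0,0,0,0]'
python3 - <<'E'
from h import *
d2=get_image('scene');d=get_image('top');spools(d);spools(d2);spd(d)
im=cv2.resize(d['frame'][180:330,290:530,::-1],(800,500),interpolation=cv2.INTER_CUBIC);cv2.imwrite('pics/t5.png',im)
s=observe();print(topen(s['position']),s['ft_force'],s['position'])
E
```

```text
time_s: 7.8
position: [0.584, -0.3154, 0.0123]
tool_rot: [[-0.103, 0.995, -0.0], [0.995, 0.103, 0.0], [0.0, -0.0, -1.0]]
ft_force: [-0.2, -0.1, -0.1]
grip_width: 0.0002
time_s: 8.8
position: [0.5562, -0.0582, 0.1351]
tool_rot: [[-0.109, 0.994, -0.001], [0.994, 0.109, 0.001], [0.001, -0.001, -1.0]]
ft_force: [-0.9, 0.1, 0.7]
grip_width: 0.0001
b [482.3 243.4] r 10.2 world [ 0.59   -0.3444] pen [ 0.0556 -0.0128]
w [339.8 145.9] r 29.5 world [ 0.5858 -0.3331] pen [ 0.0496 -0.0023]
w [370.6 119.9] r 27.3 world [ 0.5128 -0.4416] pen [-0.0045 -0.1214]
depth [307, 219, 9, 51, 199] z 0.054 world [0.5991 0.0128 0.0537] pen [0.0055 0.3411]
depth [473, 235, 20, 19, 303] z 0.05 world [ 0.5891 -0.3444  0.0501] pen [ 0.0547 -0.013 ]
depth [368, 285, 13, 21, 176] z 0.042 world [ 0.4849 -0.1206  0.0422] pen [-0.0851  0.1906]
[-0.02325158  0.25995312] [-1.12268374 -0.29617054  0.2589423 ] [ 0.55740041 -0.06238426  0.13497175]
```

View pics/t5.png

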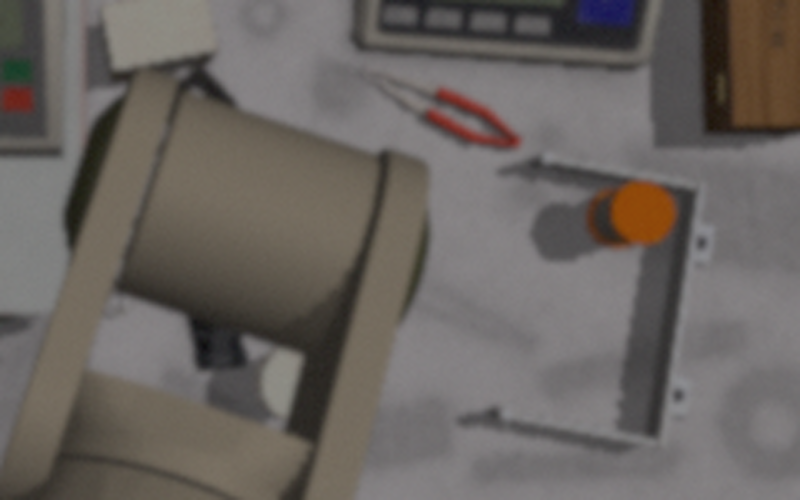

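Spool b stands inside the pen at (0.055,-0.013) in the pen's frame, with the bystanders unmoved. The near white spool takes two legs so that it clears the wall tip.

Run:
```python
from h import *
p=toworld((-.1017,.2207));print(p);delta(p,.135,102.8)
s=observe();R=s['tool_rot'];a=np.radians(102.8);D=np.r_[p-s['position'][:2]]/.05
print(D@[np.cos(a),np.sin(a)],D@[np.sin(a),-np.cos(a)])
```

```text
[ 0.47353653 -0.08810992]
pos [ 0.5574 -0.0624  0.135 ] yaw 96.1 delta units [-0.33 -1.72 -0.  ] turn wz units -0.84 F [-1.1 -0.3  0.3] t 8.9
-0.1301287935823368 -1.7495859307599997
```

```bash
python3 -m pendant '[0,0,0,0,0,0,-0.84, 0,-0.04,-0.58,0,0,0,0, 0,-0.04,-0.58,0,0,0,0, 0,-0.05,-0.59,0,0,0,0, 0,0,0,0,0,0,0, 0,0,0,0.8,0,0,0, 0,0,0,0.8,0,0,0, 0,0,0,0.6,0,0,0, 0,0,0,0.26,0,0,0, 0,0,0,0,0,0,0]'
python3 - <<'E'
from h import *
d2=get_image('scene');cv2.imwrite('pics/s6.png',cv2.resize(d2['frame'][110:290,260:460,::-1],(666,600),interpolation=cv2.INTER_CUBIC))
s=observe();print(topen(s['position']),s['ft_force'],s['position'])
u=np.array([.38,-.925]);r=np.array([-.085,.180])-topen(s['position']);print('along',r@u,'perp',r@[u[1],-u[0]])
E
```

```text
time_s: 9.9
position: [0.4735, -0.0898, 0.01]
tool_rot: [[-0.218, 0.976, -0.003], [0.976, 0.218, 0.001], [0.002, -0.003, -1.0]]
ft_force: [1.0, -0.3, 0.9]
grip_width: 0.0
[-0.10080516  0.21892119] [0.67037215 0.16903856 0.38628541] [ 0.47412456 -0.09001232  0.01127718]
along 0.04200805997742421 perp 0.0001702740013640552
```

View pics/s6.png

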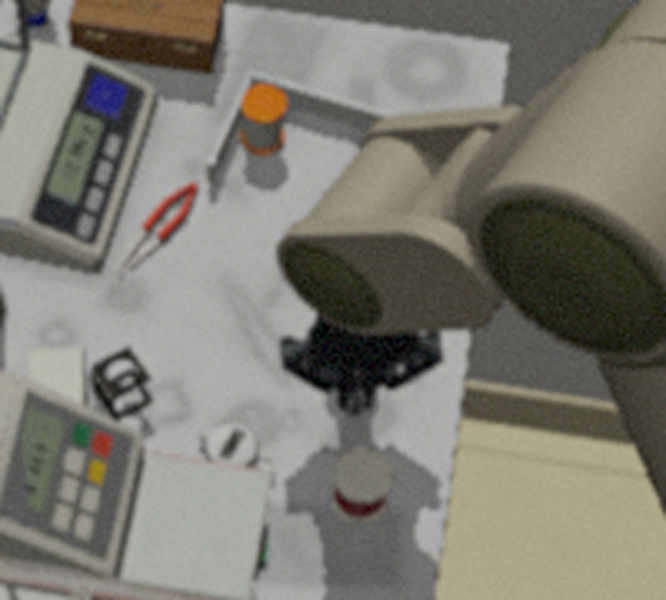

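```bash
python3 -m pendant '[0,-0.08,0,0,0,0,0, 0,-0.08,0,0,0,0,0, 0,-0.08,0,0,0,0,0, 0,-0.08,0,0,0,0,0, 0,-0.1,0,0,0,0,0, 0,-0.12,0,0,0,0,0, 0,-0.14,0,0,0,0,0, 0,-0.14,0,0,0,0,0, 0,-0.14,0,0,0,0,0, 0,-0.14,0,0,0,0,0, 0,-0.12,0,0,0,0,0, 0,-0.08,0,0,0,0,0]'
python3 -m pendant '[0,-0.08,0,0,0,0,0, 0,-0.12,0,0,0,0,0, 0,-0.14,0,0,0,0,0, 0,-0.14,0,0,0,0,0, 0,-0.14,0,0,0,0,0, 0,-0.12,0,0,0,0,0, 0,-0.1,0,0,0,0,0, 0,-0.06,0,0,0,0,0, 0,-0.02,0,0,0,0,0]'
python3 -m pendant '[0,0.08,0,0,0,0,0, 0,0.25,0,0,0,0,0, 0,0.35,0,0,0,0,0, 0,0.3,0,-0.7,0,0,0, 0,0,0,-0.9,0,0,0, 0,0.5,0,-0.9,0,0,0, 0,0.9,0,0,0,0,0, 0,0.9,0,0,0,0,0,0,0.5,0,0,0,0,0, 0,0,0,0,0,0,0]'
python3 - <<'E'
from h import *
d2=get_image('scene');d=get_image('top');spools(d);spd(d)
cv2.imwrite('pics/s7.png',cv2.resize(d2['frame'][110:290,260:460,::-1],(666,600),interpolation=cv2.INTER_CUBIC))
im=cv2.resize(d['frame'][180:330,290:530,::-1],(800,500),interpolation=cv2.INTER_CUBIC);cv2.imwrite('pics/t7.png',im)
s=observe();print(topen(s['position']),s['ft_force'],s['position'])
E
```

```text
time_s: 11.15
position: [0.4883, -0.1537, 0.0117]
tool_rot: [[-0.219, 0.976, 0.0], [0.976, 0.219, -0.0], [-0.0, 0.0, -1.0]]
ft_force: [0.0, 0.2, 0.3]
grip_width: -0.0003
time_s: 12.05
position: [0.4982, -0.1981, 0.0117]
tool_rot: [[-0.219, 0.976, -0.0], [0.976, 0.219, 0.0], [0.0, -0.0, -1.0]]
ft_force: [-0.3, 0.0, -0.1]
grip_width: 0.0001
time_s: 13.05
position: [0.455, -0.0103, 0.1355]
tool_rot: [[-0.224, 0.975, -0.001], [0.975, 0.224, 0.001], [0.001, -0.001, -1.0]]
ft_force: [-0.5, -0.9, -0.3]
grip_width: 0.0001
b [482.4 243.4] r 9.9 world [ 0.59   -0.3446] pen [ 0.0556 -0.013 ]
b [513.9 199.5] r 16.4 world [ 0.6821 -0.4127] pen [ 0.1577 -0.0649]
b [525.1 201.5] r 17.4 world [ 0.6781 -0.436 ] pen [ 0.1576 -0.0885]
depth [307, 219, 9, 56, 485] z 0.054 world [0.5805 0.0094 0.054 ] pen [-0.0124  0.3346]
depth [472, 235, 21, 19, 307] z 0.05 world [ 0.5891 -0.3443  0.0498] pen [ 0.0546 -0.0128]
depth [415, 270, 23, 22, 389] z 0.042 world [ 0.5134 -0.2288  0.0421] pen [-0.0391  0.0885]
[-0.13088963  0.29173517] [ 0.48893518  0.32121858 -0.57498862] [ 0.45650837 -0.01322285  0.13550034]
```

View pics/t7.png

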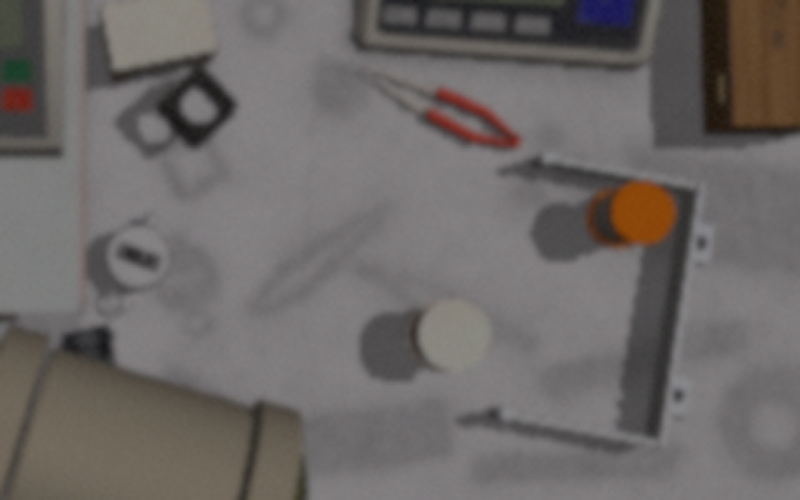

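View pics/s7.png

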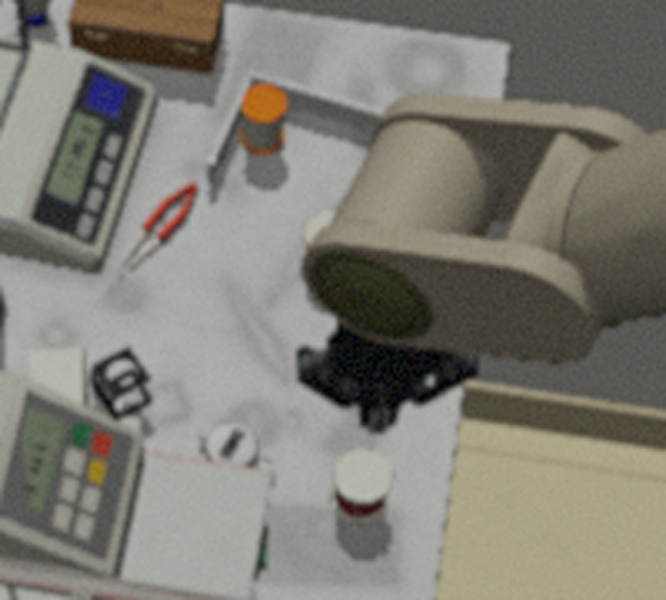

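Run:
```python
from h import *
p=toworld((-.0344,.1305));print(p);delta(p,.135,74.2)
```

```text
[ 0.52497684 -0.18820599]
pos [ 0.4565 -0.0132  0.1355] yaw 102.8 delta units [-3.72  0.56  0.01] turn wz units 3.57 F [ 0.5  0.3 -0.6] t 13.15
```

```bash
python3 -m pendant '[0,-0.93,0.14,0,0,0,0, 0,-0.93,0.14,0,0,0,0, 0,-0.93,0.14,0,0,0,0, 0,-0.93,0.14,0,0,0,0, 0,0,0,0,0,0,0.9, 0,0,0,0,0,0,0.9, 0,0,0,0,0,0,0.9, 0,0,0,0.7,0,0,0.87, 0,0,0,0.8,0,0,0, 0,0,0,0.6,0,0,0, 0,0,0,0.36,0,0,0, 0,0,0,0,0,0,0]'
python3 - <<'E'
from h import *
d2=get_image('scene');cv2.imwrite('pics/s8.png',cv2.resize(d2['frame'][110:290,260:460,::-1],(666,600),interpolation=cv2.INTER_CUBIC))
s=observe();print(topen(s['position']),s['ft_force'],s['position'])
u=np.array([-.109,-.994]);r=np.array([-.039,.0885])-topen(s['position']);print('along',r@u,'perp',r@[u[1],-u[0]])
delta(toworld((-.05+.0034,-.012+.031)),.012,74.2)
E
```

```text
time_s: 14.35
position: [0.5236, -0.1897, 0.0099]
tool_rot: [[0.275, 0.961, -0.004], [0.961, -0.275, 0.003], [0.001, -0.005, -1.0]]
ft_force: [0.1, -0.8, 0.0]
grip_width: -0.0001
[-0.03455241  0.12862349] [ 0.31671878  0.24883829 -0.14364177] [ 0.52451591 -0.19003138  0.01162709]
along 0.040367540186688075 perp 4.7448483973034626e-05
pos [ 0.5245 -0.19    0.0116] yaw 74.0 delta units [-2.21  0.01 -0.01] turn wz units -0.02 F [ 0.3  0.2 -0.1] t 14.4
```

View pics/s8.png

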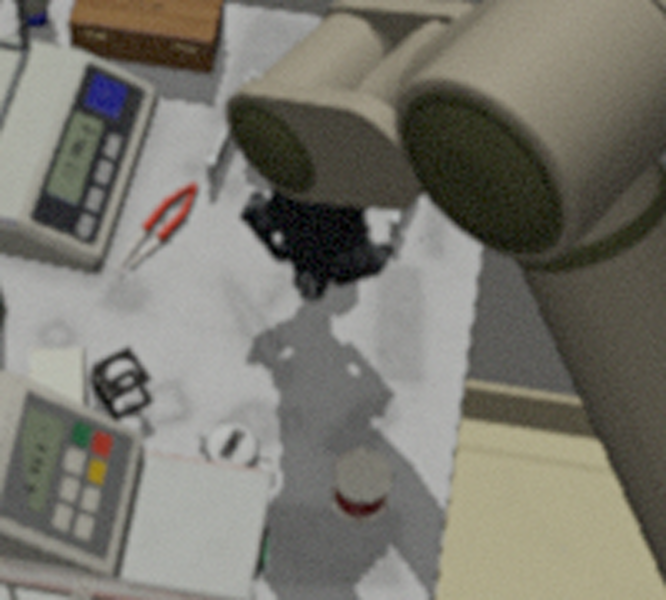

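```bash
python3 -m pendant '[0,-0.08,0,0,0,0,0, 0,-0.08,0,0,0,0,0, 0,-0.08,0,0,0,0,0, 0,-0.1,0,0,0,0,0, 0,-0.12,0,0,0,0,0, 0,-0.14,0,0,0,0,0, 0,-0.14,0,0,0,0,0, 0,-0.14,0,0,0,0,0, 0,-0.14,0,0,0,0,0, 0,-0.14,0,0,0,0,0, 0,-0.12,0,0,0,0,0, 0,-0.1,0,0,0,0,0]'
python3 -m pendant '[0,-0.08,0,0,0,0,0, 0,-0.12,0,0,0,0,0, 0,-0.14,0,0,0,0,0, 0,-0.14,0,0,0,0,0, 0,-0.12,0,0,0,0,0, 0,-0.1,0,0,0,0,0, 0,-0.06,0,0,0,0,0, 0,-0.04,0,0,0,0,0]'
python3 -m pendant '[0,0.08,0,0,0,0,0, 0,0.25,0,0,0,0,0, 0,0.35,0,0,0,0,0, 0,0.3,0,-0.7,0,0,0, 0,0,0,-0.9,0,0,0, 0,0.5,0,-0.9,0,0,0, 0,0.9,0,0,0,0,0, 0,0.9,0,0,0,0,0,0,0.5,0,0,0,0,0, 0,0,0,0,0,0,0]'
python3 - <<'E'
from h import *
d2=get_image('scene');d=get_image('top');spools(d);spd(d)
im=cv2.resize(d['frame'][180:330,290:530,::-1],(800,500),interpolation=cv2.INTER_CUBIC);cv2.imwrite('pics/t9.png',im)
s=observe();print(topen(s['position']),s['ft_force'],s['position'])
E
```

```text
time_s: 15.6
position: [0.5059, -0.2564, 0.0124]
tool_rot: [[0.274, 0.962, -0.0], [0.962, -0.274, 0.0], [-0.0, -0.0, -1.0]]
ft_force: [-0.1, 1.3, 1.3]
grip_width: -0.0001
time_s: 16.4
position: [0.4951, -0.2946, 0.0124]
tool_rot: [[0.274, 0.962, -0.0], [0.962, -0.274, 0.0], [0.0, -0.0, -1.0]]
ft_force: [0.9, 0.6, 0.6]
grip_width: 0.0002
time_s: 17.4
position: [0.547, -0.1087, 0.1362]
tool_rot: [[0.269, 0.963, -0.0], [0.963, -0.269, 0.001], [0.001, -0.0, -1.0]]
ft_force: [0.6, -0.1, -0.2]
grip_width: 0.0
b [482.3 243.4] r 10.2 world [ 0.59   -0.3444] pen [ 0.0556 -0.0128]
depth [307, 219, 9, 56, 480] z 0.054 world [0.5804 0.0093 0.054 ] pen [-0.0125  0.3345]
depth [472, 235, 21, 19, 303] z 0.05 world [ 0.5891 -0.3444  0.05  ] pen [ 0.0547 -0.0129]
depth [463, 285, 22, 22, 392] z 0.042 world [ 0.483  -0.326   0.0419] pen [-0.053  -0.0124]
depth [312, 297, 20, 22, 311] z 0.042 world [ 0.4587 -0.0109  0.0422] pen [-0.1291  0.2943]
[-0.02560118  0.20922114] [-0.82845152  0.03070948 -0.15977874] [ 0.54668534 -0.1120274   0.13611271]
```

View pics/t9.png

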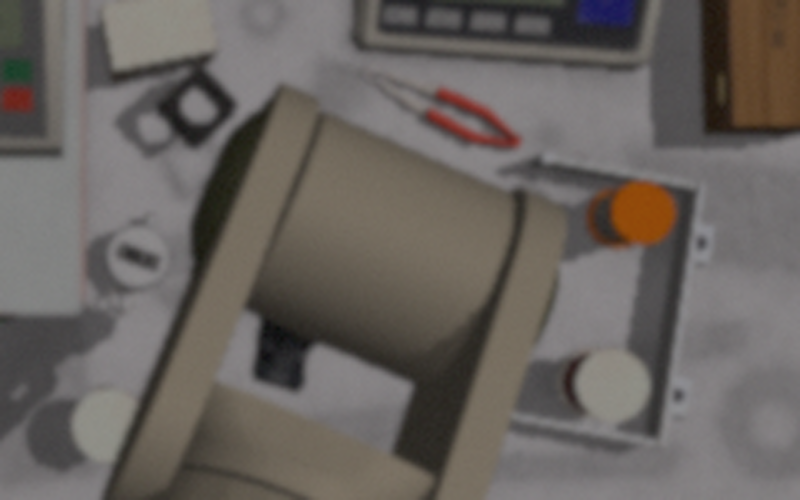

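Run:
```python
from h import *
d=get_image('top');
R=cv2.Rodrigues(np.array(d['rvec'],float))[0];print('cam',-R.T@np.array(d['tvec']).ravel())
K=d['K'];dep=d['depth'];t=np.array(d['tvec'],float).ravel()
v,u=np.mgrid[0:480,0:640];p=np.dstack([(u-K[0,2])/K[0,0],(v-K[1,2])/K[1,1],np.ones(u.shape)])
P=(p*dep[...,None]-t)@R
print(dep[270,400],dep[245,340])
tip=observe()['position']
print(tip,observe()['q'].round(1))
m=(P[...,2]>.16)&(dep>0)&(P[...,1]<0.0)&(P[...,0]<.66)&(P[...,1]>-.33)
Q=P[m];print(Q.min(0).round(3),Q.max(0).round(3))
for z0 in np.arange(.16,.5,.04):
    q=Q[(Q[:,2]>=z0)&(Q[:,2]<z0+.04)]
    if len(q): print(z0.round(2),len(q),q.min(0).round(3),q.max(0).round(3))
```

```text
cam [0.51189267 0.00574021 1.0041802 ]
0.57512605 1.0076749
[ 0.54660782 -0.11294323  0.13608977] [-23.8  27.5  81.7  -0.   70.8  -8. ]
[ 0.328 -0.182  0.192] [ 0.612 -0.     0.603]
0.16 4 [ 0.513 -0.092  0.192] [ 0.52  -0.09   0.197]
0.2 211 [ 0.485 -0.112  0.201] [ 0.52  -0.084  0.24 ]
0.24 56 [ 0.504 -0.111  0.241] [ 0.52  -0.086  0.279]
0.28 8 [ 0.512 -0.097  0.28 ] [ 0.518 -0.088  0.299]
0.32 10 [ 0.508 -0.101  0.329] [ 0.513 -0.089  0.352]
0.36 265 [ 0.465 -0.169  0.363] [ 0.612 -0.012  0.4  ]
0.4 5890 [ 0.402 -0.182  0.4  ] [ 0.611 -0.005  0.44 ]
0.44 5934 [ 0.404 -0.169  0.44 ] [ 0.578 -0.001  0.48 ]
0.48 3540 [ 0.361 -0.099  0.48 ] [ 0.46 -0.    0.52]
```

Run:
```python
from h import *
d=get_image('top');
R=cv2.Rodrigues(np.array(d['rvec'],float))[0]
K=d['K'];dep=d['depth'];t=np.array(d['tvec'],float).ravel()
v,u=np.mgrid[0:480,0:640];p=np.dstack([(u-K[0,2])/K[0,0],(v-K[1,2])/K[1,1],np.ones(u.shape)])
P=(p*dep[...,None]-t)@R;
print('arm full y ext');Q=P[(P[...,2]>.36)&(dep>0)&(P[...,0]<.66)&(P[...,0]>.3)&(P[...,1]>-.25)&(P[...,1]<.15)]
print(Q.min(0),Q.max(0))
for y0 in np.arange(0,.4,.04):
    m=(dep>0)&(P[...,1]>y0)&(P[...,1]<y0+.04)&(P[...,2]>.1)&(P[...,0]>.5)&(P[...,0]<.9)
    q=P[m]
    if len(q): i=q[:,0].argmin();print(y0.round(2),len(q),'minx',q[i].round(3),'maxz',q[:,2].max().round(3))
```

```text
arm full y ext
[ 0.3265148  -0.1820973   0.36360383] [0.61079458 0.14997319 0.65708703]
0.0 1606 minx [0.621 0.031 0.11 ] maxz 0.174
0.04 2477 minx [0.621 0.069 0.111] maxz 0.175
0.08 2497 minx [0.621 0.118 0.112] maxz 0.175
0.12 689 minx [0.621 0.124 0.111] maxz 0.176
0.2 6173 minx [0.5   0.233 0.19 ] maxz 0.357
0.24 1717 minx [0.501 0.243 0.347] maxz 0.378
0.28 1094 minx [0.538 0.287 0.231] maxz 0.4
0.32 8940 minx [0.5   0.353 0.406] maxz 0.417
0.36 4612 minx [0.5   0.374 0.413] maxz 0.417
```

```bash
python3 -m pendant '[0,-0.2,-0.74,0,0,0,0, 0,-0.2,-0.74,0,0,0,0, 0,-0.2,-0.74,0,0,0,0, 0,0,0,0,0,0,-0.92, 0,0,0,0,0,0,-0.92, 0,0,0,0,0,0,-0.92, 0,0,0,0,0,0,-0.92, 0,0,0,0,0,0,-0.92, 0,0,0,0,0,0,-0.92, 0,0,0,0,0,0,0]'
python3 - <<'E'
from h import *
d=get_image('top');spd(d)
im=cv2.resize(d['frame'][180:330,290:530,::-1],(800,500),interpolation=cv2.INTER_CUBIC);cv2.imwrite('pics/t10.png',im)
w=np.array([.457,-.0148]);g=toworld((-.02,.15));u=(g-w)/np.linalg.norm(g-w);print(u,np.linalg.norm(g-w),np.degrees(np.arctan2(*u[::-1]))+180)
delta(w-.042*u,.1355,np.degrees(np.arctan2(*u[::-1]))+180)
E
```

```text
time_s: 18.6
position: [0.4316, -0.1125, 0.1361]
tool_rot: [[-0.473, 0.881, -0.0], [0.881, 0.473, -0.0], [-0.0, -0.0, -1.0]]
ft_force: [0.2, -0.1, 0.1]
grip_width: -0.0001
depth [307, 219, 9, 56, 484] z 0.054 world [0.5804 0.0094 0.0539] pen [-0.0125  0.3346]
depth [473, 235, 20, 19, 303] z 0.05 world [ 0.5891 -0.3443  0.0499] pen [ 0.0547 -0.0129]
depth [463, 285, 22, 22, 394] z 0.042 world [ 0.4829 -0.3259  0.042 ] pen [-0.0531 -0.0123]
depth [312, 297, 22, 22, 391] z 0.042 world [ 0.457  -0.0147  0.0421] pen [-0.1301  0.2904]
[ 0.47889725 -0.87787096] 0.17833909201526088 118.61340432209582
pos [ 0.4316 -0.1123  0.1361] yaw 118.0 delta units [2.32 1.36 0.01] turn wz units -0.07 F [ 0.9 -1.2  0.5] t 18.65
```

View pics/t10.png

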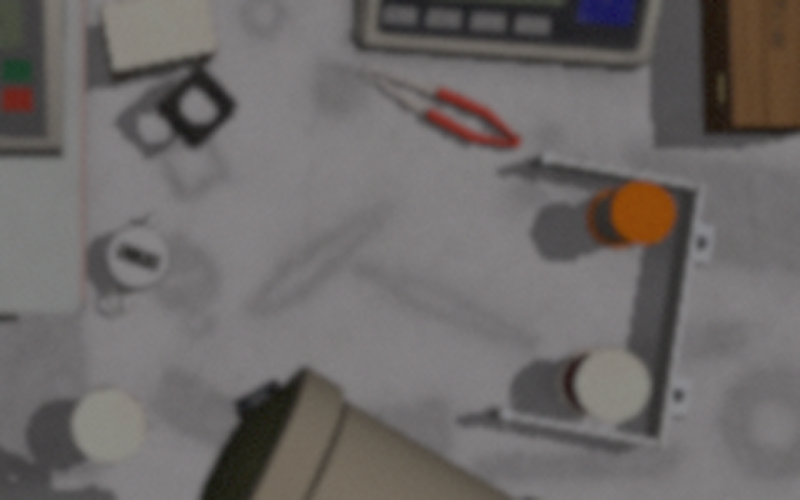

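```bash
python3 -m pendant '[0,0.77,0.45,0,0,0,0, 0,0.77,0.45,0,0,0,0, 0,0.78,0.46,0,0,0,0, 0,0,0,0,0,0,-0.07, 0,0,0,0.8,0,0,0, 0,0,0,0.8,0,0,0, 0,0,0,0.6,0,0,0, 0,0,0,0.28,0,0,0, 0,0,0,0,0,0,0]'
python3 - <<'E'
from h import *
d2=get_image('scene');cv2.imwrite('pics/s11.png',cv2.resize(d2['frame'][110:290,260:460,::-1],(666,600),interpolation=cv2.INTER_CUBIC))
w=np.array([.457,-.0148]);g=toworld((-.02,.15));u=(g-w)/np.linalg.norm(g-w)
s=observe();r=w-s['position'][:2];print(s['position'],s['ft_force'],'along',r@u,'perp',r@[u[1],-u[0]])
delta(g-.034*u,.012,118.6)
E
```

```text
time_s: 19.55
position: [0.436, 0.0221, 0.0107]
tool_rot: [[-0.479, 0.878, -0.004], [0.878, 0.479, 0.001], [0.002, -0.003, -1.0]]
ft_force: [-0.7, 0.6, 0.7]
grip_width: 0.0003
[0.43664132 0.02204964 0.01181947] [-0.75963082  0.69967145  0.18125002] along 0.042098946480698896 perp -0.0002251061109698109
pos [0.4366 0.022  0.0118] yaw 118.7 delta units [-3.73  0.   -0.01] turn wz units 0.01 F [-0.8  0.7  0.2] t 19.6
```

View pics/s11.png

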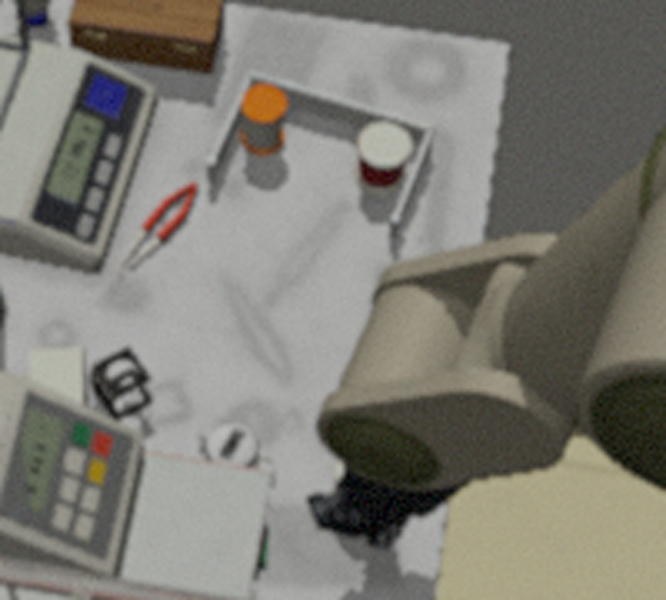

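```bash
python3 -m pendant '[0,-0.08,0,0,0,0,0, 0,-0.08,0,0,0,0,0, 0,-0.08,0,0,0,0,0, 0,-0.08,0,0,0,0,0, 0,-0.1,0,0,0,0,0, 0,-0.12,0,0,0,0,0, 0,-0.14,0,0,0,0,0, 0,-0.14,0,0,0,0,0, 0,-0.14,0,0,0,0,0, 0,-0.14,0,0,0,0,0, 0,-0.12,0,0,0,0,0, 0,-0.08,0,0,0,0,0]'
python3 -m pendant '[0,-0.08,0,0,0,0,0, 0,-0.12,0,0,0,0,0, 0,-0.14,0,0,0,0,0, 0,-0.14,0,0,0,0,0, 0,-0.14,0,0,0,0,0, 0,-0.14,0,0,0,0,0, 0,-0.14,0,0,0,0,0, 0,-0.14,0,0,0,0,0, 0,-0.14,0,0,0,0,0, 0,-0.14,0,0,0,0,0, 0,-0.12,0,0,0,0,0, 0,-0.08,0,0,0,0,0]'
python3 -m pendant '[0,-0.08,0,0,0,0,0, 0,-0.12,0,0,0,0,0, 0,-0.14,0,0,0,0,0, 0,-0.14,0,0,0,0,0, 0,-0.14,0,0,0,0,0, 0,-0.12,0,0,0,0,0, 0,-0.1,0,0,0,0,0, 0,-0.05,0,0,0,0,0, 0,-0.02,0,0,0,0,0]'
python3 -m pendant '[0,0.08,0,0,0,0,0, 0,0.25,0,0,0,0,0, 0,0.35,0,0,0,0,0, 0,0.3,0,-0.7,0,0,0, 0,0,0,-0.9,0,0,0, 0,0.5,0,-0.9,0,0,0, 0,0.6,0,0,0,0,0, 0,0.6,0,0,0,0,0, 0,0,0,0,0,0,0]'
python3 - <<'E'
from h import *
d2=get_image('scene');d=get_image('top');spd(d)
cv2.imwrite('pics/s12.png',cv2.resize(d2['frame'][110:290,260:460,::-1],(666,600),interpolation=cv2.INTER_CUBIC))
im=cv2.resize(d['frame'][180:330,290:530,::-1],(800,500),interpolation=cv2.INTER_CUBIC);cv2.imwrite('pics/t12.png',im)
s=observe();print(topen(s['position']),s['ft_force'],s['position'])
E
```

```text
time_s: 20.8
position: [0.4684, -0.0348, 0.0121]
tool_rot: [[-0.482, 0.876, 0.0], [0.876, 0.482, -0.0], [-0.0, 0.0, -1.0]]
ft_force: [-0.0, 0.0, 0.0]
grip_width: -0.0001
time_s: 22.0
position: [0.505, -0.1014, 0.0122]
tool_rot: [[-0.482, 0.876, 0.0], [0.876, 0.482, -0.0], [-0.0, 0.0, -1.0]]
ft_force: [-0.6, 1.0, 0.7]
grip_width: -0.0004
time_s: 22.9
position: [0.5267, -0.1409, 0.0121]
tool_rot: [[-0.482, 0.876, -0.0], [0.876, 0.482, 0.0], [0.0, -0.0, -1.0]]
ft_force: [-1.0, 0.3, 0.6]
grip_width: -0.0002
time_s: 23.8
position: [0.4597, -0.0207, 0.136]
tool_rot: [[-0.485, 0.875, -0.001], [0.875, 0.485, 0.001], [0.002, -0.001, -1.0]]
ft_force: [-0.6, 0.1, -0.8]
grip_width: -0.0
depth [307, 219, 9, 56, 482] z 0.054 world [0.5804 0.0094 0.0539] pen [-0.0124  0.3346]
depth [472, 235, 21, 19, 307] z 0.05 world [ 0.5891 -0.3442  0.0499] pen [ 0.0547 -0.0128]
depth [388, 258, 22, 22, 382] z 0.042 world [ 0.5385 -0.1723  0.0421] pen [-0.0237  0.1484]
depth [463, 285, 22, 22, 394] z 0.042 world [ 0.4831 -0.326   0.0418] pen [-0.0529 -0.0124]
[-0.12384084  0.28277647] [-0.36253699 -0.62817884 -0.33289239] [ 0.46197694 -0.02322477  0.13596914]
```

View pics/t12.png

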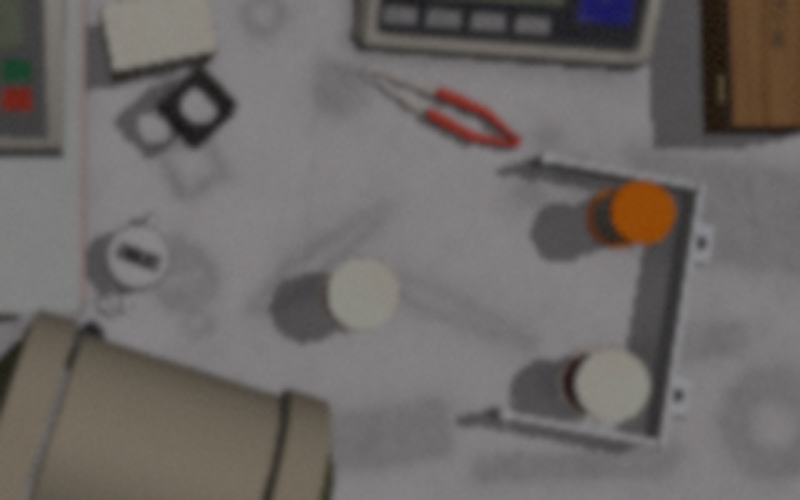

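View pics/s12.png

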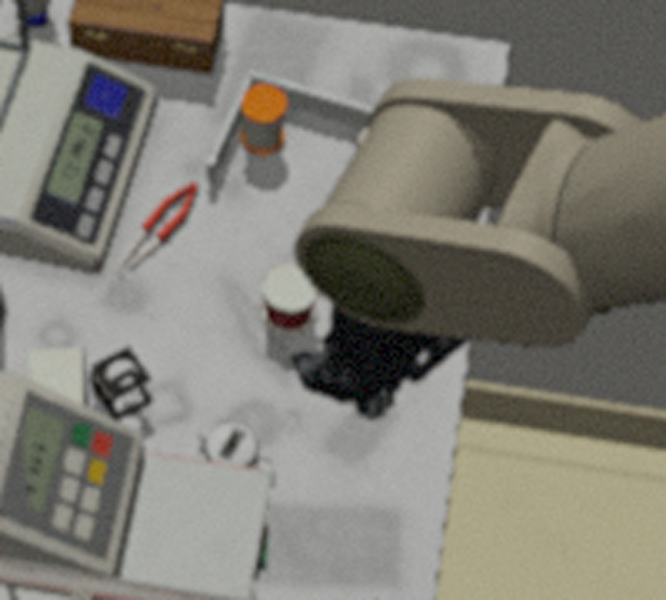

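Run:
```python
from h import *
w=np.array([.5385,-.1723]);g=toworld((.002,.008));u=(g-w)/np.linalg.norm(g-w);a=np.degrees(np.arctan2(*u[::-1]))+180
print(u,np.linalg.norm(g-w),a);p=w-.042*u;print(p)
delta(p,.1355,a)
```

```text
[ 0.0146871  -0.99989214] 0.14275683505944128 90.84153924493552
[ 0.53788314 -0.13030453]
pos [ 0.462  -0.0232  0.136 ] yaw 118.9 delta units [-2.61  0.29  0.01] turn wz units 3.51 F [-0.4 -0.6 -0.3] t 23.9
```

```bash
python3 -m pendant '[0,-0.87,0.1,0,0,0,0, 0,-0.87,0.1,0,0,0,0, 0,-0.87,0.09,0,0,0,0, 0,0,0,0,0,0,0.9, 0,0,0,0,0,0,0.9, 0,0,0,0,0,0,0.9, 0,0,0,0.8,0,0,0.81, 0,0,0,0.8,0,0,0, 0,0,0,0.6,0,0,0, 0,0,0,0.28,0,0,0, 0,0,0,0,0,0,0]'
python3 - <<'E'
from h import *
w=np.array([.5385,-.1723]);g=toworld((.002,.008));u=(g-w)/np.linalg.norm(g-w)
s=observe();r=w-s['position'][:2];print(s['position'],s['ft_force'],'along',r@u,'perp',r@[u[1],-u[0]])
delta(g-.034*u,.012,90.8)
E
```

```text
time_s: 25.0
position: [0.5371, -0.1316, 0.0095]
tool_rot: [[-0.012, 1.0, -0.004], [1.0, 0.012, 0.002], [0.002, -0.004, -1.0]]
ft_force: [0.0, -0.0, 0.9]
grip_width: -0.0001
[ 0.53708295 -0.13155518  0.00951661] [ 0.04045074 -0.03831475  0.85291859] along 0.04076123462068753 perp -0.0008184739345126357
pos [ 0.5371 -0.1316  0.0095] yaw 90.7 delta units [-2.99  0.02 -0.06] turn wz units -0.01 F [ 0.  -0.   0.9] t 25.0
```

```bash
python3 -m pendant '[0,-0.08,0,0,0,0,0, 0,-0.08,0,0,0,0,0, 0,-0.08,0,0,0,0,0, 0,-0.08,0,0,0,0,0, 0,-0.1,0,0,0,0,0, 0,-0.12,0,0,0,0,0, 0,-0.14,0,0,0,0,0, 0,-0.14,0,0,0,0,0, 0,-0.14,0,0,0,0,0, 0,-0.14,0,0,0,0,0, 0,-0.12,0,0,0,0,0, 0,-0.08,0,0,0,0,0]'
python3 - <<'E'
from h import *
d2=get_image('scene');cv2.imwrite('pics/s13.png',cv2.resize(d2['frame'][110:290,260:460,::-1],(666,600),interpolation=cv2.INTER_CUBIC))
E
```

```text
time_s: 26.2
position: [0.5389, -0.197, 0.0119]
tool_rot: [[-0.013, 1.0, 0.0], [1.0, 0.013, -0.0], [-0.0, 0.0, -1.0]]
ft_force: [-0.5, 0.9, 0.2]
grip_width: -0.0003
```

View pics/s13.png

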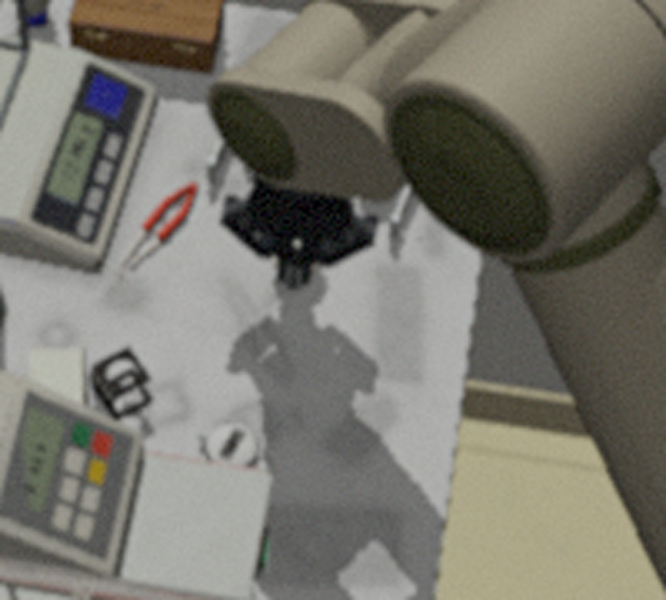

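The fingers sit squarely behind the spool, with its white top showing just above the tips at (297,243), so I keep pushing.

```bash
python3 -m pendant '[0,-0.08,0,0,0,0,0, 0,-0.12,0,0,0,0,0, 0,-0.14,0,0,0,0,0, 0,-0.14,0,0,0,0,0, 0,-0.14,0,0,0,0,0, 0,-0.14,0,0,0,0,0, 0,-0.14,0,0,0,0,0, 0,-0.14,0,0,0,0,0, 0,-0.14,0,0,0,0,0, 0,-0.12,0,0,0,0,0, 0,-0.1,0,0,0,0,0, 0,-0.08,0,0,0,0,0]'
python3 -m pendant '[0,-0.08,0,0,0,0,0, 0,-0.08,0,0,0,0,0, 0,-0.04,0,0,0,0,0]'
python3 -m pendant '[0,0.08,0,0,0,0,0, 0,0.25,0,0,0,0,0, 0,0.35,0,0,0,0,0, 0,0.3,0,-0.7,0,0,0, 0,0,0,-0.9,0,0,0, 0,0.5,0,-0.9,0,0,0, 0,0.6,-0.5,0,0,0,0, 0,0.6,-0.7,0,0,0,0, 0,0.5,-0.7,0,0,0,0, 0,0,-0.5,0,0,0,0, 0,0,0,0,0,0,0]'
python3 - <<'E'
from h import *
d2=get_image('scene');d=get_image('top');spools(d);spd(d);spd(d,.012,.03)
cv2.imwrite('pics/s14.png',cv2.resize(d2['frame'][110:290,260:460,::-1],(666,600),interpolation=cv2.INTER_CUBIC))
im=cv2.resize(d['frame'][180:330,290:530,::-1],(800,500),interpolation=cv2.INTER_CUBIC);cv2.imwrite('pics/t14.png',im)
s=observe();print(topen(s['position']),s['ft_force'],s['position'])
E
```

```text
time_s: 27.45
position: [0.5398, -0.2707, 0.0118]
tool_rot: [[-0.013, 1.0, -0.0], [1.0, 0.013, 0.0], [0.0, -0.0, -1.0]]
ft_force: [-0.2, 0.3, 0.0]
grip_width: 0.0002
time_s: 27.75
position: [0.54, -0.2806, 0.0119]
tool_rot: [[-0.013, 1.0, 0.0], [1.0, 0.013, -0.0], [-0.0, 0.0, -1.0]]
ft_force: [-0.3, 0.8, -0.5]
grip_width: 0.0001
time_s: 28.85
position: [0.4151, -0.121, 0.1357]
tool_rot: [[-0.014, 1.0, -0.002], [1.0, 0.014, 0.001], [0.001, -0.002, -1.0]]
ft_force: [0.1, -0.9, 0.5]
grip_width: 0.0001
b [482.4 243.4] r 10.2 world [ 0.59   -0.3446] pen [ 0.0556 -0.013 ]
b [525.2 201.5] r 16.1 world [ 0.678  -0.4361] pen [ 0.1575 -0.0887]
depth [307, 219, 9, 56, 483] z 0.054 world [0.5803 0.0094 0.054 ] pen [-0.0126  0.3345]
depth [472, 235, 21, 19, 303] z 0.05 world [ 0.5892 -0.3444  0.0499] pen [ 0.0548 -0.0129]
depth [456, 256, 22, 23, 386] z 0.042 world [ 0.5417 -0.3137  0.0421] pen [0.0029 0.0095]
depth [463, 285, 22, 22, 394] z 0.042 world [ 0.483 -0.326  0.042] pen [-0.053  -0.0123]
depth [438, 226, 64, 89, 629] z 0.026 world [ 0.5357 -0.3524  0.0262] pen [ 0.0034 -0.0296]
depth [322, 244, 19, 23, 312] z 0.02 world [ 0.5628 -0.0333  0.0203] pen [-0.0227  0.2895]
[-0.15073452  0.17730335] [-0.69241555 -0.04215396  0.81691271] [ 0.41799484 -0.12279096  0.13592473]
```

View pics/t14.png

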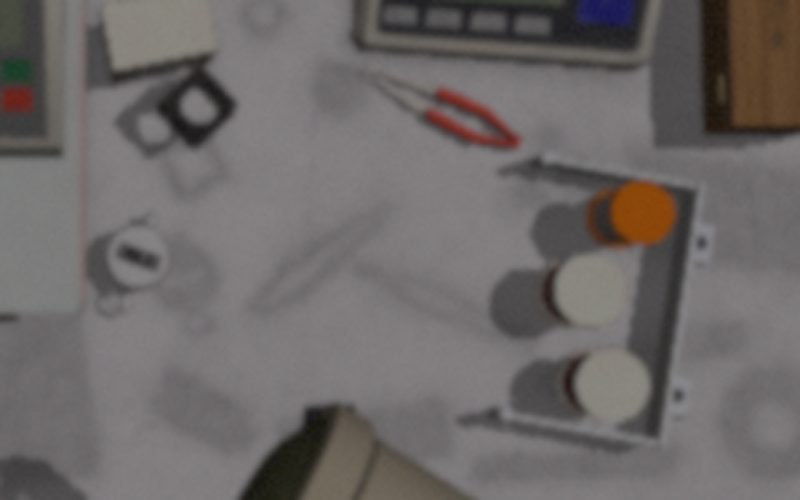

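View pics/s14.png

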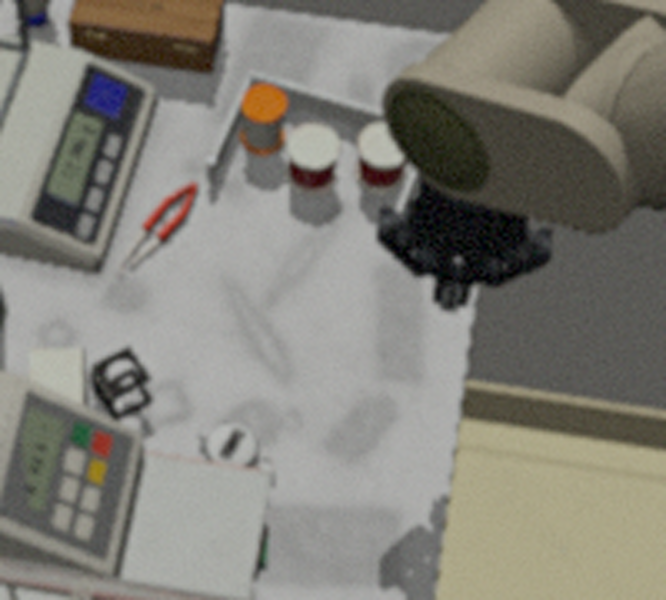

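All three spools stand inside the pen, and the front-most edge is about 20 mm behind the mouth. The tally counter's position is unchanged at (0.5628,-0.0333).

```bash
python3 -c "
from rig import *
print(close_job())"
```

```text
the job is handed in; nothing more can be done
None
```

All three spools are standing inside the pen, and I handed the job in at about 29 s of the 72 s allowed. I pushed each one low, at about 70 mm/s at most, with the closed fingertips. The orange spool took one straight push; each white spool took two, so that it cleared the wall tip or kept the arm away from the reel.

**Spools:** the last top-view check gave these centres in the pen's frame. Their tops were still at 50, 42 and 42 mm, so none had tipped.

| Spool | x (m) | y (m) |
|---|---|---|
| Orange | 0.055 | -0.013 |
| White, pushed second | -0.053 | -0.012 |
| White, pushed third | 0.003 | 0.010 |

- **Mouth margin:** the edge nearest the mouth is at y of about 0.033, against the mouth line at 0.0525, so about 20 mm to spare.
- **Bystanders:** the tally counter measured the same to 0.1 mm before and after. The snips and pick glass look unmoved in the pictures. I did not re-measure the stapler and calculator, but the low moves never went near them.
- **Forces:** the wrist readings I took stayed within about 2 N.

**Disagreements:**
- The pen's back wall measured about 162 mm between corners, not the stated 170 mm, so I used only its centre and direction.
- Colour and depth positions for the orange spool differed by about 2 mm. My colour mask did not pick out the white spools, so their positions rest on depth alone.

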